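# Clear the saw and hold its blade guard open

### The arm

A 7-joint arm with a two-finger parallel gripper is mounted at the origin on the work surface. World frame = base frame: x ahead of the robot, y to its left, z up, the work surface at z = 0. Lengths are in m, angles in rad, forces in N, time in s.
With the tool pointing down it reaches from about 0.4 to 0.85 m from the base axis. Payload 10.4 kg.
Tool frame: the origin (TCP) lies midway between the tips of the shut fingers; the grasp point (between the pads) lies r.grip_point_offset behind it (r.grip_point_offset is the distance from the TCP to the grasp point, in m); z points along the fingers, y is the line along which they close (so a half turn about z gives the same grasp; the last joint's range is limited). The gripper opens to 87 mm and grips with 3 to 60 N. Pads are 19 mm wide; open, the fingers measure 117 mm over their backs; the gripper's body (75 mm by 190 mm) begins 51 mm behind the grasp point.
Start: joints at [-1.144, 0.332, -0.065, 1.46, 0.022, 1.35, -0.088], TCP at [0.272, 0.563, 0.223] pointing down, gripper open.
Joint ranges: [-2.6, 2.6], [-0.5, 2.12], [-1.47, 1.34], [0.16, 2.42], [-1.27, 4.41], [0.06, 2.06], [-2.6, 2.6]. Speed limits (rad/s): [2.22, 2.22, 2.79, 2.79, 3.14, 3.14, 3.14].

### API

Orientations are given as a unit quaternion [x, y, z, w].
In Python, from bench import r gives the robot as it stands.
- The arm moves only by the tool play_rows, never from a script. Its arguments are lists of equal length, an entry for each row: "claw": the closure, from 0 (fully open) to 1 (shut); "delta_pos": the shift along the tool's x, y, z scaled (see below), a list of three; "delta_rot": the turn, a rotation vector about the tool's x, y, z scaled (see below), a list of three. A call has 1 to 8 rows; each row shifts and turns the commanded pose from where the row before left it, along the tool's axes as they then stand; what a row does not reach is not made up. The controller multiplies each number of a shift by 200 mm and each number of a turn by pi rad. A row lasts 1/10 s, in which the tool goes at most 50 mm and 8.59 degrees, less where a joint would pass 70% of its speed; a pose out of reach is approached as far as the arm can. A call with a number of a shift or a turn outside -1 to 1 is refused whole. A call with a gripper value outside its range is refused whole. The fingers move at their own pace and stop on an object; "squeeze" is the grip in N (left out, the last holds). Time passes only in rows, so rows that do not move let the fingers close. It gives the time, the measured TCP pose, the force, the opening and the grip force at its end, in the units of the state.
- r.read_state(): the state, without advancing time (a new reading comes with each control period).
- r.camera(name): name is "scene" or "top"; returns a dict with "pixels" (480x640x3 uint8, red, green, blue), "camera_matrix" (3x3 intrinsics, pixels), "D" ([k1, k2, p1, p2, k3] as OpenCV has them; the pictures are not rectified), "cam_to_world" (4x4, takes a point from camera to world coordinates). Camera axes: x right, y up, looking along -z (the intrinsics and any distortion apply to the point x, -y, -z); pixel columns grow to the right and rows downward; lengths in m; the calibration is good to about 2 mm. A picture is of the moment at which its call begins. There is no depth.
- r.close_job(): hands the job in; it is judged then, once.
The state is a dict: "time": time; "joint_positions": joint angles; "joint_vel": joint speeds; "joint_torque": joint torques, N m; "ee_pos": TCP position; "eef_rot": TCP orientation; "ft_force": force on the tool from outside, world axes, zero at the start; "torque": the same for the moment, N m; "width": finger opening in m; "grip_force": force on a finger pad.
Only numpy, scipy, OpenCV 4.12 (cv2) and the standard library are available. Lean on these libraries where they do the work, as an engineer would, in place of code of your own. Each camera call takes 0.05 s, during which the arm holds its last target. There are 200 camera calls.

### The job

The blade of the circular saw is to be inspected: first pick the wooden offcut off the saw and put it in the blue scrap bin. Then swing the sprung blade guard open by its red lever to 60 degrees, where the lever lines up with the yellow tab, and finish while still holding it there. Keep off the blade and leave the other things on the bench where they are.

Things in the scene. Friction and masses are not known exactly. Their poses are not given: they have to be found in the camera images.
- saw: Grey circular saw fixed motor-down in a plywood cradle, blade level. Origin on the bench under the blade's vertical axis, z up. +x: black rear handle (155 mm out, 100 mm high). -x: steel shoe, upright plate at x = -62 mm, 280 mm along y, top edge 162 mm high. Grey upper housing: half disc on the +x side, radius 106 mm, flat top 140 mm above the bench.
- mark (a point): Yellow tab, 10 mm wide, sticking out from the rim of the grey upper housing from 96 to 126 mm from the saw's axis, 141 mm above the bench (this point: 111 mm out), in the direction 55 degrees from the saw's +x towards its +y. The lever and its pointer line up with it when the guard is 60 degrees open.
- guard (a joint): Dark steel half-disc guard (radius 94 mm, top 146 mm above the bench) over the blade on the saw's -x side. Turns about the saw's vertical axis: 0 = shut, grows in rad as it opens, clockwise from above, over the flat top of the housing; 1.047 = 60 degrees, stop at 1.9. A spring always pulls it shut: 2.6 N at the lever when shut, 4.4 N at 60 degrees.
- lever: The guard's red lever: upright round knob 18 mm in diameter, 163 to 195 mm above the bench, on a 10 mm post, with a red pointer to the rim; 70 mm from the saw's axis. Guard shut: 115 degrees from the saw's +x towards +y; 60 degrees open: at 55 degrees. Origin on the knob's axis, 180 mm above the bench; the knob turns freely on its post.
- blade: Toothed steel saw blade, 184 mm in diameter over the teeth, level, about 120 mm above the bench, on the saw's axis under the guard, free to turn. Origin on the bench under its axis. Not to be touched.
- offcut: Loose pale wooden half-lap offcut, 80 mm long (its y), 28 mm wide (its x), 30 mm tall; over the last 28 mm at the +y end it is only 15 mm tall. About 40 g. Origin at the centre of the underside (under the full-height part). It lies flat on the upper housing's flat top, 140 mm above the bench, in the way of the opening guard.
- bin: Open blue scrap bin fixed on the bench, 180 (its x) x 220 (its y) x 70 mm tall, walls and floor 6 mm. Origin at the centre of its underside.
- glue: upright yellow glue bottle, 60 mm wide, 170 tall; a bystander, to be left alone. Origin at its underside's centre.
- jar: glass jar with dark cap, 72 mm wide, 100 tall; a bystander, to be left alone. Origin at its underside's centre.
- tin: green and steel tin, 84 mm wide, 110 tall; a bystander, to be left alone. Origin at its underside's centre.
- hammer: hammer lying on the bench; a bystander, to be left alone. Origin under its middle.
- screwdriver: screwdriver lying on the bench; a bystander, to be left alone. Origin under its middle.
- tape: yellow tape measure, 70 x 35 x 65 mm; a bystander, to be left alone. Origin at its underside's centre.
- brush: hand brush lying on the bench; a bystander, to be left alone. Origin under its middle.
Not all that is in view belongs to the job. Of the things that look like the offcut, the middle-sized one is meant.

How it is judged:
On the way, in this order (a step that is already met when the one before it is completed fails the run):
1. the offcut lies in the scrap bin, let go, with the guard not yet opened (x of offcut in the frame of bin between -0.085 and 0.085 m and y of offcut in the frame of bin between -0.105 and 0.105 m and z of offcut in the frame of bin below 0.065 m and contact force between the fingers and offcut below 0.1 N and linear speed of offcut below 0.05 m/s and value of joint guard below 0.3 rad), for 0.2 s.
2. the guard is held by its lever at 60 degrees (value of joint guard between 0.947 and 1.147 rad and contact force between the fingers and lever above 1.5 N and contact force between lever and offcut below 0.1 N), for 0.3 s.
At the end, for the whole second after the job is handed in: The fingers hold the red lever (more than 1.5 N) with the guard still at 60 degrees, give or take 5.7 degrees (0.947 to 1.147 rad), while the offcut rests in the bin, let go (all of step 2 and x of offcut in the frame of bin between -0.085 and 0.085 m and y of offcut in the frame of bin between -0.105 and 0.105 m and z of offcut in the frame of bin below 0.065 m and contact force between the fingers and offcut below 0.1 N and linear speed of offcut below 0.05 m/s and velocity of joint guard between -0.1 and 0.1 rad/s); the arm keeps its last pose, push and grip.
It fails at once if the robot touches the blade (contact force between the arm and blade above 0.5 N).
It fails at once if the fingers touch the blade (contact force between the fingers and blade above 0.5 N).
It fails at once if one of the other things on the bench is shifted by more than 3 cm (distance of any of glue, jar, tin, hammer, screwdriver, tape, brush from where it was at the start of the episode above 0.03 m).
It also fails if it takes over 51 s, if anything falls off the work surface, if the arm or the gripper's body presses on something with over 40 N, if the wrist force passes 120 N, or if a joint passes its speed limit or range.

## Working session

There is one attempt and no reset: what is moved stays moved. The work goes in short steps, Python scripts to look and compute and a tool call to move; the robot and the scene stay as the last step left them, time stands still between calls to the robot, and variables do not carry over. Pictures are saved under pics/ and viewed, at most 10 in all, crops included, and the job is handed in when it is done.

Besides the shell and the picture viewer there is one more tool, called after "Request:" by a JSON object that holds its "api" and its "payload", one argument or row to a line. play_rows: Moves the arm, as the interface text tells. Shifts and turns lie within -1 to 1; 1 stands for 200 mm of shift or pi rad of turn. Its arguments: {"type":"object","properties":{"claw":{"type":"array"},"delta_pos":{"type":"array"},"delta_rot":{"type":"array"},"squeeze":{"type":"number"}},"required":["claw","delta_pos","delta_rot"]}

```bash
mkdir -p pics; ls
python3 - <<'E'
from bench import r
import cv2,pickle
d={}
for n in("scene","top"):
    c=r.camera(n); d[n]=c; cv2.imwrite(f"pics/{n}0.png",c["pixels"][:,:,::-1]); print(n,c["camera_matrix"],c["D"],c["cam_to_world"])
pickle.dump(d,open("d0.pkl","wb"))
print(r.read_state(),r.grip_point_offset)
E
```

```text
pics
scene [[519.74969932   0.         314.64635525]
 [  0.         519.74969932 247.8538415 ]
 [  0.           0.           1.        ]] [-0.06647795  0.          0.          0.          0.        ] [[-0.75079192 -0.45571858  0.47815486  1.16178796]
 [ 0.66050067 -0.51017949  0.55086817  0.67590452]
 [-0.00709605  0.72940898  0.68404107  1.00219661]
 [ 0.          0.          0.          1.        ]]
top [[538.13019002   0.         317.159148  ]
 [  0.         538.13019002 230.67169616]
 [  0.           0.           1.        ]] [-0.11022476  0.          0.          0.          0.        ] [[-1.09838746e-03  9.88272693e-01 -1.52695376e-01  3.21234238e-01]
 [-9.99957833e-01 -2.47763304e-03 -8.84267729e-03 -1.94194374e-02]
 [-9.11729961e-03  1.52679225e-01  9.88233742e-01  1.45381873e+00]
 [ 0.00000000e+00  0.00000000e+00  0.00000000e+00  1.00000000e+00]]
{'time': 0.1, 'joint_positions': array([-1.14360073,  0.33277842, -0.0647132 ,  1.46084693,  0.02161887,
        1.34987511, -0.08848571]), 'joint_vel': array([ 0.00064845, -0.00189823, -0.0021321 , -0.00086125, -0.00030586,
        0.00018337,  0.00099816]), 'joint_torque': array([ 1.01012531e-03, -6.24547148e+01,  2.41464662e-02, -3.90712452e+01,
       -6.14459440e-02,  3.66533990e-02,  6.19561456e-05]), 'ee_pos': array([0.27159471, 0.56253492, 0.22185739]), 'eef_rot': array([ 2.22982368e-01,  9.74822290e-01, -5.97213102e-04, -1.01688016e-04]), 'ft_force': array([-0.4676633 , -0.02258509, -0.07261733]), 'torque': array([-0.00627263,  0.00396128,  0.00959756]), 'grip_force': 0.0, 'width': 0.08692075601285007} 0.0187
```

View pics/scene0.png

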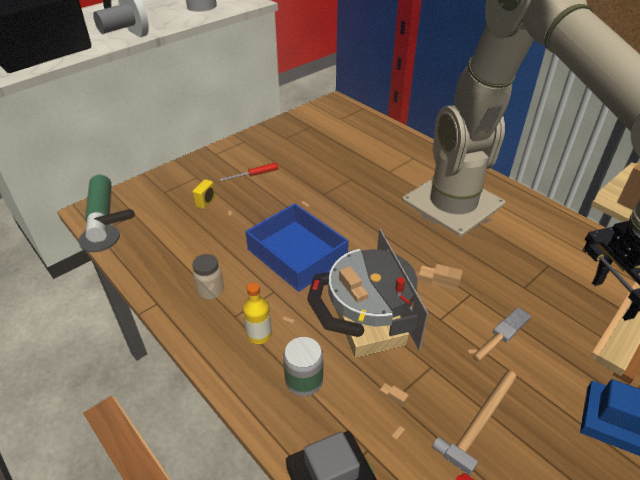

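View pics/top0.png

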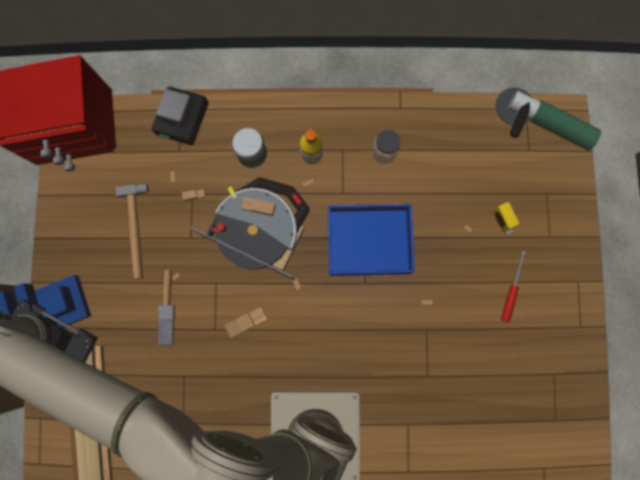

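The scene view has the saw at about (375,285) and the bin at (297,245). In the top view the saw axis is at (253,230), the offcut at (258,206), the lever at (218,228), the tab at (232,191) and the bin at (370,240). Two other half-laps lie on the bench, at (245,322) and (193,194). I'll enlarge both views of the saw.

Run:
```python
import cv2
a=cv2.imread("pics/top0.png")[170:290,180:340]; cv2.imwrite("pics/topc.png",cv2.resize(a,(800,600),interpolation=cv2.INTER_CUBIC))
a=cv2.imread("pics/scene0.png")[225:357,300:476]; cv2.imwrite("pics/scenec.png",cv2.resize(a,None,fx=4.5,fy=4.5,interpolation=cv2.INTER_CUBIC))
```

```text
(no output)
```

View pics/topc.png

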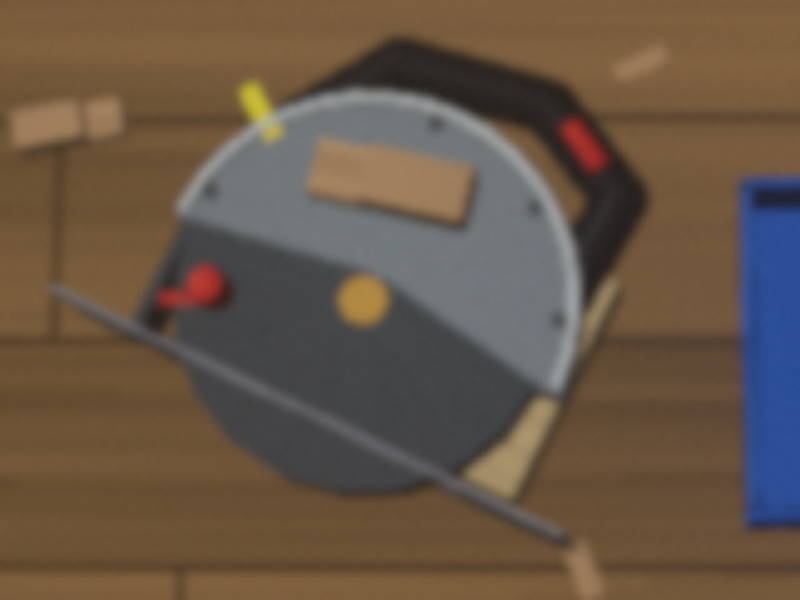

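View pics/scenec.png

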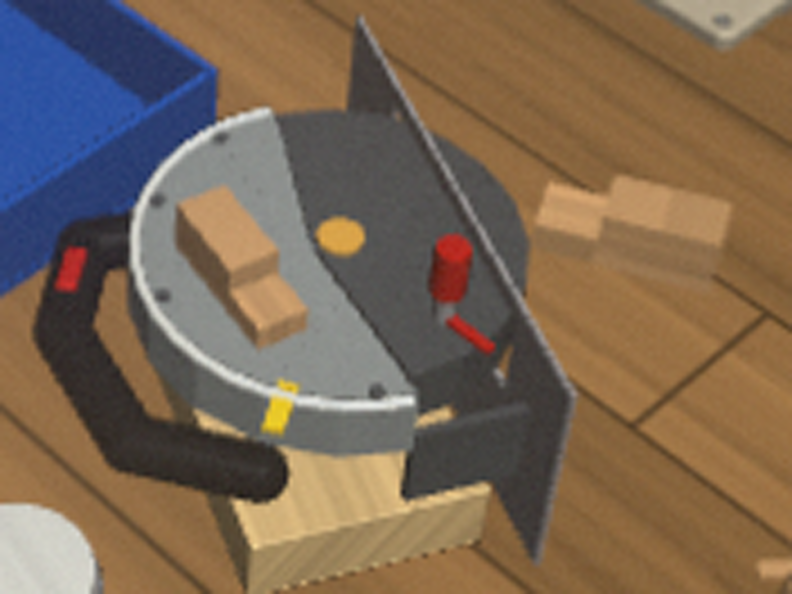

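The one on the saw is middle-sized: the half-lap at scene (440,273) is bigger and the one at top (193,194) smaller. I can read the knob, brass bolt, tab and offcut corners in both crops, so I'll triangulate those.

```bash
cat > h.py <<'E'
import numpy as np,cv2,pickle
def ray(c,px):
    u=cv2.undistortPoints(np.array([[px]],float),c["camera_matrix"],np.array(c["D"]))[0,0]
    T=c["cam_to_world"]; d=T[:3,:3]@[u[0],-u[1],-1]; return T[:3,3],d/np.linalg.norm(d)
def tri(d,pt,ps):
    A=np.zeros((3,3));b=np.zeros(3);R=[ray(d["top"],pt),ray(d["scene"],ps)]
    for o,v in R: P=np.eye(3)-np.outer(v,v);A+=P;b+=P@o
    x=np.linalg.solve(A,b); return x,max(np.linalg.norm((np.eye(3)-np.outer(v,v))@(x-o)) for o,v in R)
def plane(c,px,z):
    o,v=ray(c,px); return o+v*(z-o[2])/v[2]
tc=lambda u,v:(u/5+180-.4,v/5+170-.4)
sc=lambda u,v:(u/4.5+300-.39,v/4.5+225-.39)
E
python3 - <<'E'
from h import *
np.set_printoptions(precision=4,suppress=True)
d=pickle.load(open("d0.pkl","rb"))
P={"bolt":((363,300),(341,236)),"knobtop":((206,284),(453,243)),"tab":((262,111),(281,407)),
"f1":((476,166),(177,205)),"f2":((466,222),(225,186)),"s1":((375,146),(230,268)),"s2":((362,203),(277,242)),"e1":((318,138),(258,322)),"e2":((308,192),(305,300))}
X={k:tri(d,tc(*a),sc(*b)) for k,(a,b) in P.items()}
for k,(x,e) in X.items(): print(k,x,round(e,4))
for k,a,b in(("b--",(413,274),(296,207)),("b+-",(411,205),(247,238)),("b-+",(329,275),(347,240))): print(k,*tri(d,a,b))
print("b++",plane(d["top"],(329,206),.07))
print("plane tops: knob",plane(d["top"],tc(206,284),.195),plane(d["scene"],sc(453,243),.195))
print("bolt",[plane(d["top"],tc(363,300),z) for z in(.146,.155)])
print("tab",plane(d["top"],tc(262,111),.141),plane(d["scene"],sc(281,407),.141))
for k in("f1","f2","s1","s2"): print(k,plane(d["top"],tc(*P[k][0]),.17),plane(d["scene"],sc(*P[k][1]),.17))
for k in("e1","e2"): print(k,plane(d["top"],tc(*P[k][0]),.155),plane(d["scene"],sc(*P[k][1]),.155))
# shoe top edge ends
print("shoe",plane(d["top"],tc(52,287),.162),plane(d["top"],tc(568,543),.162))
for n,p,z in(("glue",(310,135),.17),("tin",(248,142),.11),("jar",(387,142),.1)):print(n,plane(d["top"],p,z))
E
```

```text
bolt [0.526  0.1523 0.148 ] 0.0001
knobtop [0.5262 0.221  0.1971] 0.0
tab [0.623  0.2063 0.1409] 0.0005
f1 [0.5881 0.0959 0.1698] 0.0008
f2 [0.5603 0.1009 0.1684] 0.0013
s1 [0.5984 0.145  0.1706] 0.0003
s2 [0.5702 0.15   0.1728] 0.0005
e1 [0.6055 0.1737 0.1606] 0.0008
e2 [0.5784 0.1783 0.1601] 0.0006
b-- [ 0.4227 -0.2569  0.0516] 7.012192048771154e-05
b+- [ 0.6056 -0.2557  0.0417] 0.003826741648088951
b-+ [ 0.4219 -0.0397  0.0676] 0.0031092268475263344
b++ [ 0.6004 -0.0381  0.07  ]
plane tops: knob [0.5266 0.2214 0.195 ] [0.5246 0.2198 0.195 ]
bolt [array([0.5264, 0.1525, 0.146 ]), array([0.525 , 0.1513, 0.155 ])]
tab [0.6233 0.2059 0.141 ] [0.6227 0.2068 0.141 ]
f1 [0.5886 0.0953 0.17  ] [0.5877 0.0967 0.17  ]
f2 [0.5609 0.0998 0.17  ] [0.5606 0.1031 0.17  ]
s1 [0.5988 0.1449 0.17  ] [0.5978 0.1449 0.17  ]
s2 [0.5704 0.1507 0.17  ] [0.5686 0.1478 0.17  ]
e1 [0.6062 0.1752 0.155 ] [0.6023 0.1697 0.155 ]
e2 [0.579  0.1796 0.155 ] [0.5753 0.1748 0.155 ]
shoe [0.5307 0.304  0.162 ] [0.4056 0.0498 0.162 ]
glue [0.7609 0.0096 0.17  ]
tin [0.7634 0.1728 0.11  ]
jar [ 0.7652 -0.1907  0.1   ]
```

Axis (0.526, 0.152), knob radius 69 mm, tab radius 111 mm and offcut top at z 0.170 all agree with the text, and saw +x points at about -25.7°. The offcut's long axis is at about 78° and its full part is centred at (0.579, 0.123). I'll move above it.

Request:
{"api": "play_rows", "payload": {
  "claw": [0,0,0,0,0,0,0,0],
  "delta_pos": [
    [-0.146,-0.082,-0.04],
    [-0.146,-0.082,-0.04],
    [-0.146,-0.082,-0.04],
    [-0.146,-0.082,-0.04],
    [-0.146,-0.082,-0.04],
    [-0.146,-0.082,-0.04],
    [-0.146,-0.082,-0.04],
    [-0.146,-0.082,-0.04]
  ],
  "delta_rot": [
    [0,0,0],
    [0,0,0],
    [0,0,0],
    [0,0,0],
    [0,0,0],
    [0,0,0],
    [0,0,0],
    [0,0,0]
  ],
  "squeeze": 15
}}

```text
time: 0.9
ee_pos: [0.4255, 0.3418, 0.2866]
eef_rot: [0.223, 0.975, -0.0, -0.0]
ft_force: [0.2, 1.0, 0.5]
width: 0.0872
grip_force: 0.0
```

Request:
{"api": "play_rows", "payload": {
  "claw": [0,0,0,0,0,0,0,0],
  "delta_pos": [
    [-0.146,-0.082,0],
    [-0.146,-0.082,0],
    [-0.146,-0.082,0],
    [-0.146,-0.082,0],
    [-0.146,-0.082,0],
    [-0.146,-0.082,0],
    [-0.146,-0.082,0],
    [-0.146,-0.082,0]
  ],
  "delta_rot": [
    [0,0,0],
    [0,0,0],
    [0,0,0],
    [0,0,0],
    [0,0,0],
    [0,0,0],
    [0,0,0],
    [0,0,0]
  ]
}}

```text
time: 1.7
ee_pos: [0.5788, 0.1222, 0.2863]
eef_rot: [0.223, 0.975, -0.0, -0.0]
ft_force: [0.8, 0.6, -0.0]
width: 0.0868
grip_force: 0.0
```

Request:
{"api": "play_rows", "payload": {
  "claw": [0.2,0.4,0.5,0.5,0.5,0.5,0.5,0.5],
  "delta_pos": [
    [0,0,0],
    [0,0,0],
    [0,0,0],
    [0,0,0],
    [0,0,0],
    [0,0,0],
    [0,0,0],
    [0,0,0]
  ],
  "delta_rot": [
    [0,0,0.047],
    [0,0,0.047],
    [0,0,0.047],
    [0,0,0.047],
    [0,0,0.047],
    [0,0,0.047],
    [0,0,0.047],
    [0,0,0.047]
  ]
}}

```text
time: 2.5
ee_pos: [0.5782, 0.1234, 0.2861]
eef_rot: [0.73, 0.683, -0.0, -0.0]
ft_force: [-0.4, -0.1, -0.6]
width: 0.0446
grip_force: 0.0
```

Request:
{"api": "play_rows", "payload": {
  "claw": [0.5,0.5,0.5],
  "delta_pos": [
    [0,0,0],
    [0,0,0],
    [0,0,0]
  ],
  "delta_rot": [
    [0,0,0.047],
    [0,0,0],
    [0,0,0]
  ]
}}

```text
time: 2.8
ee_pos: [0.5782, 0.1235, 0.2863]
eef_rot: [0.775, 0.632, -0.0, -0.0]
ft_force: [-0.0, 0.1, 0.6]
width: 0.0433
grip_force: 0.0
```

```bash
cat >> h.py <<'E'
from scipy.spatial.transform import Rotation as Ro
def rel(s,target):
    R=Ro.from_quat(s["eef_rot"]); m=R.as_matrix()
    print("t",s["time"],"pos",s["ee_pos"].round(4),"yaw y",np.degrees(np.arctan2(m[1,1],m[0,1])).round(2),"z",m[:,2].round(3),"w",round(s["width"],4),"grip",s["grip_force"],"f",s["ft_force"].round(2))
    print("scaled delta",(R.inv().apply(np.array(target)-s["ee_pos"])/.2).round(4))
E
python3 -c "
from h import *;from bench import r
s=r.read_state();rel(s,[.5795,.1235,.148]);print(s['joint_positions'])"
```

```text
t 2.8 pos [0.5782 0.1235 0.2863] yaw y -11.64 z [-0. -0. -1.] w 0.0433 grip 0.0 f [-0.03  0.08  0.64]
scaled delta [0.0015 0.0065 0.6914]
[-0.6502256   0.23731071  0.44149194  1.47561857 -0.1012597   1.45176782
 -0.41073407]
```

Request:
{"api": "play_rows", "payload": {
  "claw": [0.5,0.5,0.5,0.5,0.5,0.5,0.5,0.5],
  "delta_pos": [
    [0.0015,0.0065,0.11],
    [0,0,0.12],
    [0,0,0.12],
    [0,0,0.12],
    [0,0,0.1],
    [0,0,0.08],
    [0,0,0.04],
    [0,0,0]
  ],
  "delta_rot": [
    [0,0,0],
    [0,0,0],
    [0,0,0],
    [0,0,0],
    [0,0,0],
    [0,0,0],
    [0,0,0],
    [0,0,0]
  ]
}}

```text
time: 3.6
ee_pos: [0.5791, 0.1233, 0.1476]
eef_rot: [0.776, 0.631, -0.001, -0.0]
ft_force: [-0.4, 0.6, 1.0]
width: 0.0432
grip_force: 0.0
```

Request:
{"api": "play_rows", "payload": {
  "claw": [0.7,0.9,1,1,1,1],
  "delta_pos": [
    [0,0,0],
    [0,0,0],
    [0,0,0],
    [0,0,0],
    [0,0,0],
    [0,0,0]
  ],
  "delta_rot": [
    [0,0,0],
    [0,0,0],
    [0,0,0],
    [0,0,0],
    [0,0,0],
    [0,0,0]
  ],
  "squeeze": 15
}}

```text
time: 4.2
ee_pos: [0.5801, 0.1236, 0.1494]
eef_rot: [0.777, 0.63, 0.001, 0.0]
ft_force: [0.0, -0.8, 5.4]
width: 0.0278
grip_force: 15.0
```

Request:
{"api": "play_rows", "payload": {
  "claw": [1,1,1,1,1,1,1],
  "delta_pos": [
    [0,0,-0.04],
    [0,0,-0.08],
    [0,0,-0.1],
    [0,0,-0.12],
    [0,0,-0.12],
    [0,0,-0.08],
    [0,0,0]
  ],
  "delta_rot": [
    [0,0,0],
    [0,0,0],
    [0,0,0],
    [0,0,0],
    [0,0,0],
    [0,0,0],
    [0,0,0]
  ]
}}

```text
time: 4.9
ee_pos: [0.5807, 0.1235, 0.2591]
eef_rot: [0.777, 0.63, 0.002, 0.001]
ft_force: [-0.1, -0.1, -0.6]
width: 0.0278
grip_force: 15.0
```

Request:
{"api": "play_rows", "payload": {
  "claw": [1,1,1,1,1,1,1,1],
  "delta_pos": [
    [-0.12,-0.007,0],
    [-0.18,-0.007,0],
    [-0.2,-0.007,0],
    [-0.2,-0.007,0],
    [-0.2,-0.007,0],
    [-0.2,-0.007,0],
    [-0.18,-0.006,0],
    [-0.12,-0.006,0]
  ],
  "delta_rot": [
    [0,0,0],
    [0,0,0],
    [0,0,0],
    [0,0,0],
    [0,0,0],
    [0,0,0],
    [0,0,0],
    [0,0,0]
  ]
}}

```text
time: 5.7
ee_pos: [0.5098, -0.1511, 0.2557]
eef_rot: [0.778, 0.629, -0.0, -0.0]
ft_force: [0.3, -0.1, -1.0]
width: 0.0277
grip_force: 15.0
```

```bash
python3 -c "
from h import *;from bench import r
s=r.read_state();rel(s,[.513,-.147,.03])
c=r.camera('scene');cv2.imwrite('pics/s2.png',c['pixels'][150:390,150:550,::-1])"
```

```text
t 5.7 pos [ 0.5098 -0.1511  0.2557] yaw y -12.07 z [-0.001 -0.    -1.   ] w 0.0277 grip 14.999989718198776 f [ 0.3  -0.05 -0.98]
scaled delta [0.0239 0.0122 1.1284]
```

View pics/s2.png

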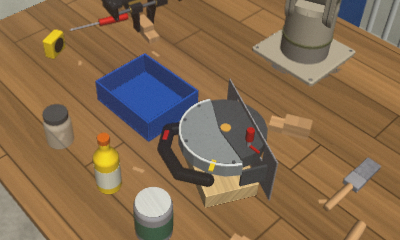

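The offcut is held at crop (148,25), straight above the bin at (147,95), and the housing is clear. Lowering and releasing now.

Request:
{"api": "play_rows", "payload": {
  "claw": [1,1,1,1,1,1,1,1],
  "delta_pos": [
    [0.024,0.012,0.1],
    [0,0,0.18],
    [0,0,0.22],
    [0,0,0.2],
    [0,0,0.18],
    [0,0,0.14],
    [0,0,0.08],
    [0,0,0.03]
  ],
  "delta_rot": [
    [0,0,0],
    [0,0,0],
    [0,0,0],
    [0,0,0],
    [0,0,0],
    [0,0,0],
    [0,0,0],
    [0,0,0]
  ]
}}

```text
time: 6.55
ee_pos: [0.5129, -0.1436, 0.028]
eef_rot: [0.777, 0.63, -0.002, -0.001]
ft_force: [0.8, 0.3, -1.3]
width: 0.0277
grip_force: 15.0
```

Request:
{"api": "play_rows", "payload": {
  "claw": [1,0.7,0.5,0.4,0.4,0.4,0.4,0.4],
  "delta_pos": [
    [0,0,0],
    [0,0,0],
    [0,0,0],
    [0,0,0],
    [0,0,0],
    [0,0,0],
    [0,0,-0.05],
    [0,0,-0.15]
  ],
  "delta_rot": [
    [0,0,0],
    [0,0,0],
    [0,0,0],
    [0,0,0],
    [0,0,0],
    [0,0,0],
    [0,0,0],
    [0,0,0]
  ]
}}

```text
time: 7.35
ee_pos: [0.513, -0.1438, 0.0695]
eef_rot: [0.777, 0.63, -0.002, -0.001]
ft_force: [0.5, 0.2, -0.0]
width: 0.0519
grip_force: 0.0
```

Request:
{"api": "play_rows", "payload": {
  "claw": [0.4,0.5,0.55,0.6,0.6,0.6,0.6],
  "delta_pos": [
    [0,0,-0.2],
    [0,0,-0.2],
    [0,0,-0.2],
    [0,0,-0.2],
    [0,0,-0.15],
    [0,0,0],
    [0,0,0]
  ],
  "delta_rot": [
    [0,0,0],
    [0,0,0],
    [0,0,0],
    [0,0,0],
    [0,0,0],
    [0,0,0],
    [0,0,0]
  ]
}}

```text
time: 8.05
ee_pos: [0.5148, -0.1442, 0.2613]
eef_rot: [0.777, 0.63, 0.001, 0.0]
ft_force: [-0.4, -0.1, -0.6]
width: 0.0349
grip_force: 0.0
```

```bash
python3 -c "
from h import *;from bench import r
s=r.read_state();rel(s,[.526,.2205,.26])
c=r.camera('scene');cv2.imwrite('pics/s3.png',c['pixels'][150:390,150:550,::-1])"
```

```text
t 8.05 pos [ 0.5148 -0.1442  0.2613] yaw y -11.92 z [ 0.001  0.    -1.   ] w 0.0349 grip 0.0 f [-0.42 -0.05 -0.63]
scaled delta [ 1.7959 -0.3218  0.0069]
```

View pics/s3.png

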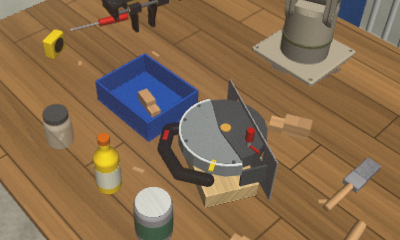

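The offcut lies free in the bin at crop (150,101), and the guard is still shut with the knob at (250,133). Moving above the knob.

Request:
{"api": "play_rows", "payload": {
  "claw": [0.6,0.6,0.6,0.6,0.6,0.6,0.6,0.6],
  "delta_pos": [
    [0.12,-0.03,0],
    [0.2,-0.04,0],
    [0.21,-0.04,0],
    [0.21,-0.04,0],
    [0.21,-0.04,0],
    [0.21,-0.04,0],
    [0.21,-0.04,0],
    [0.2,-0.03,0]
  ],
  "delta_rot": [
    [0,0,0],
    [0,0,0],
    [0,0,0],
    [0,0,0],
    [0,0,0],
    [0,0,0],
    [0,0,0],
    [0,0,0]
  ]
}}

```text
time: 8.9
ee_pos: [0.5198, 0.1772, 0.2593]
eef_rot: [0.777, 0.63, -0.001, -0.0]
ft_force: [0.1, -0.7, -0.6]
width: 0.0348
grip_force: 0.0
```

Request:
{"api": "play_rows", "payload": {
  "claw": [0.6,0.6,0.6,0.6,0.6,0.6,0.6],
  "delta_pos": [
    [0.15,-0.016,0],
    [0.08,-0.006,0],
    [0,0,0],
    [0,0,0],
    [0,0,0],
    [0,0,0],
    [0,0,0]
  ],
  "delta_rot": [
    [0,0,0],
    [0,0,0],
    [0,0,0.043],
    [0,0,0.043],
    [0,0,0.042],
    [0,0,0],
    [0,0,0]
  ]
}}

```text
time: 9.6
ee_pos: [0.526, 0.2206, 0.2601]
eef_rot: [0.886, 0.463, -0.0, 0.0]
ft_force: [-0.3, -0.3, -0.2]
width: 0.0346
grip_force: 0.0
```

```bash
python3 -c "
from h import *;from bench import r
s=r.read_state();rel(s,[.526,.2207,.168])"
```

```text
t 9.6 pos [0.526  0.2206 0.2601] yaw y -34.78 z [-0.001 -0.001 -1.   ] w 0.0346 grip 0.0 f [-0.33 -0.33 -0.15]
scaled delta [ 0.001  -0.      0.4604]
```

Request:
{"api": "play_rows", "payload": {
  "claw": [0.6,0.6,0.6,0.6,0.6,0.6,0.6],
  "delta_pos": [
    [0,0,0.07],
    [0,0,0.1],
    [0,0,0.1],
    [0,0,0.08],
    [0,0,0.06],
    [0,0,0.05],
    [0,0,0]
  ],
  "delta_rot": [
    [0,0,0],
    [0,0,0],
    [0,0,0],
    [0,0,0],
    [0,0,0],
    [0,0,0],
    [0,0,0]
  ]
}}

```text
time: 10.3
ee_pos: [0.5253, 0.2211, 0.167]
eef_rot: [0.887, 0.462, -0.001, 0.0]
ft_force: [-0.5, 0.3, -0.5]
width: 0.0349
grip_force: 0.0
```

Request:
{"api": "play_rows", "payload": {
  "claw": [0.75,0.9,1,1,1,1],
  "delta_pos": [
    [0,0,0],
    [0,0,0],
    [0,0,0],
    [0,0,0],
    [0,0,0],
    [0,0,0]
  ],
  "delta_rot": [
    [0,0,0],
    [0,0,0],
    [0,0,0],
    [0,0,0],
    [0,0,0],
    [0,0,0]
  ],
  "squeeze": 20
}}

```text
time: 10.9
ee_pos: [0.5261, 0.2219, 0.1692]
eef_rot: [0.887, 0.462, 0.0, -0.0]
ft_force: [-3.1, 0.4, 6.0]
width: 0.0171
grip_force: 20.0
```

```bash
python3 -c "
from h import *;from bench import r
s=r.read_state();rel(s,[.526,.2207,.168])
R=Ro.from_quat(s['eef_rot']);c=np.array([.526,.152]);p=s['ee_pos'][:2]-c;print(np.hypot(*p),np.degrees(np.arctan2(p[1],p[0])))
a0=np.radians(89.3);rad=.07
P=[c+rad*np.array([np.cos(a0-t),np.sin(a0-t)]) for t in np.radians(np.arange(0,61,4))]
for u,v in zip(P,P[1:]): print((R.inv().apply([*(v-u),0])/.2).round(3))"
```

```text
t 10.9 pos [0.5261 0.2219 0.1692] yaw y -34.94 z [ 0.001  0.001 -1.   ] w 0.0171 grip 19.99906168319285 f [-3.13  0.42  5.98]
scaled delta [-0.0051  0.003   0.006 ]
0.06987805288410469 89.91599729314586
[0.013 0.021 0.   ]
[0.012 0.022 0.   ]
[0.01  0.022 0.   ]
[0.008 0.023 0.   ]
[0.007 0.023 0.   ]
[0.005 0.024 0.   ]
[0.003 0.024 0.   ]
[0.002 0.024 0.   ]
[ 0.     0.024 -0.   ]
[-0.002  0.024 -0.   ]
[-0.003  0.024 -0.   ]
[-0.005  0.024 -0.   ]
[-0.007  0.024 -0.   ]
[-0.008  0.023 -0.   ]
[-0.01   0.022 -0.   ]
```

Request:
{"api": "play_rows", "payload": {
  "claw": [1,1,1,1,1,1,1,1],
  "delta_pos": [
    [0.013,0.021,0],
    [0.012,0.022,0],
    [0.01,0.022,0],
    [0.008,0.023,0],
    [0.007,0.023,0],
    [0.005,0.024,0],
    [0.003,0.024,0],
    [0.002,0.024,0]
  ],
  "delta_rot": [
    [0,0,0],
    [0,0,0],
    [0,0,0],
    [0,0,0],
    [0,0,0],
    [0,0,0],
    [0,0,0],
    [0,0,0]
  ]
}}

```text
time: 11.7
ee_pos: [0.5629, 0.2106, 0.1692]
eef_rot: [0.887, 0.462, 0.0, -0.0]
ft_force: [-4.2, -0.1, 6.9]
width: 0.0174
grip_force: 20.0
```

```bash
cat > q.py <<'E'
from h import *;from bench import r
s=r.read_state();rel(s,[.526+.07*np.cos(np.radians(29.3)),.152+.07*np.sin(np.radians(29.3)),.169])
p=s['ee_pos'][:2]-[.526,.152];print(np.hypot(*p),np.degrees(np.arctan2(p[1],p[0])))
E
python3 q.py
```

```text
t 11.7 pos [0.5629 0.2106 0.1692] yaw y -34.93 z [-0.     0.001 -1.   ] w 0.0174 grip 19.999044304713607 f [-4.17 -0.08  6.88]
scaled delta [-0.0305  0.1688  0.0009]
0.06922506291254343 57.81742880024997
```

Request:
{"api": "play_rows", "payload": {
  "claw": [1,1,1,1,1,1,1,1],
  "delta_pos": [
    [0,0.024,0],
    [-0.002,0.024,0],
    [-0.003,0.024,0],
    [-0.005,0.024,0],
    [-0.006,0.024,0],
    [-0.007,0.023,0],
    [-0.008,0.022,0],
    [0,0.003,0]
  ],
  "delta_rot": [
    [0,0,0],
    [0,0,0],
    [0,0,0],
    [0,0,0],
    [0,0,0],
    [0,0,0],
    [0,0,0],
    [0,0,0]
  ]
}}

```text
time: 12.5
ee_pos: [0.5861, 0.1856, 0.1691]
eef_rot: [0.887, 0.462, -0.001, -0.001]
ft_force: [-10.4, 0.2, 11.6]
width: 0.0172
grip_force: 20.0
```

Request:
{"api": "play_rows", "payload": {
  "claw": [1,1,1,1,1,1],
  "delta_pos": [
    [0,0,0],
    [0,0,0],
    [0,0,0],
    [0,0,0],
    [0,0,0],
    [0,0,0]
  ],
  "delta_rot": [
    [0,0,0],
    [0,0,0],
    [0,0,0],
    [0,0,0],
    [0,0,0],
    [0,0,0]
  ]
}}

```text
time: 13.1
ee_pos: [0.5857, 0.1862, 0.1691]
eef_rot: [0.887, 0.462, -0.001, -0.001]
ft_force: [-9.0, -0.3, 10.6]
width: 0.0174
grip_force: 20.0
```

```bash
python3 q.py; python3 -c "
from bench import r;import cv2
a=r.camera('scene')['pixels'][200:350,250:450,::-1];b=r.camera('top')['pixels'][170:290,200:360,::-1]
import numpy as np
cv2.imwrite('pics/s4.png',np.hstack([cv2.resize(a,(400,300)),cv2.resize(b,(400,300))]))"
```

```text
t 13.1 pos [0.5857 0.1862 0.1691] yaw y -34.92 z [-0.002  0.    -1.   ] w 0.0174 grip 19.99859455274418 f [-9.   -0.34 10.56]
scaled delta [0.0038 0.0053 0.0007]
0.06886155552715686 29.82386041763212
```

View pics/s4.png

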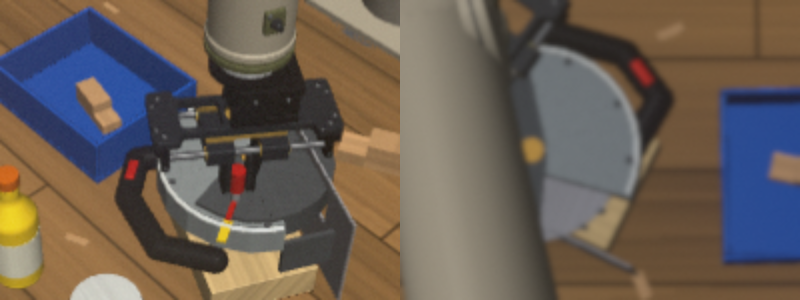

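The pointer at (230,210) lines up with the yellow tab at (224,231) and the knob is held at about 60°. The offcut is in the bin at (97,105). Handing in.

```bash
python3 -c "
from bench import r
print(r.close_job())"
```

```text
the job is handed in; nothing more can be done
None
```

The offcut is in the blue scrap bin, and the gripper is holding the guard open by its red lever at about 60 degrees, with the pointer lined up on the yellow tab. I handed the job in at about 13 s; no verdict was returned.

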